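Take the bayonet guard off a microscope objective

ROBOT

A 6-joint arm with a two-finger parallel gripper is mounted at the origin on the work surface. World frame = base frame: x ahead of the robot, y to its left, z up, the work surface at z = 0. Lengths are in m, angles in rad, forces in N, time in s.
With the tool pointing down it reaches from about 0.325 to 0.775 m from the base axis. Payload 9.3 kg.
Tool frame: the origin (TCP) lies between the finger pads; the fingertips stand ahead of it and the grasp point (between the pads) lies 11 mm behind it (arm.tip_reach is the z of the fingertips in the tool frame, in m); z points along the fingers, y is the line along which they close (so a half turn about z gives the same grasp; the last joint's range is limited). The gripper opens to 85 mm and grips with 20 to 120 N. Pads are 22 mm wide; open, the fingers measure 114 mm over their backs; the gripper's body (76 mm by 85 mm) begins 54 mm behind the grasp point. The pads swing forward as they close: fully open they stand 13 mm farther back than shut.
Start: joints at [-1.345, 0.259, 0.021, 1.334, 0, 1.418], TCP at [0.203, -0.511, 0.239] pointing down, gripper open.
Joint ranges: [-3.04, 3.04], [-0.91, 1.82], [-1.04, 1.36], [-1.92, 1.95], [-1.52, 1.45], [-3.14, 3.14]. Speed limits (rad/s): [2.22, 2.22, 2.79, 3.14, 3.14, 3.14].

INTERFACE

Orientations are given as [roll, pitch, yaw] about the fixed x, y, z axes, in that order (R = Rz(yaw) Ry(pitch) Rx(roll)).
In Python, from workcell import arm, cams gives the robot as it stands.
- The arm moves only by the tool step_arm, never from a script. Its argument "steps" is a list of rows, each a list of 5 numbers: the gripper command: -1 is fully open, 1 is shut, values between are in proportion, then the shift along the tool's x, y, z normalised to -1 to 1, where 1 is 0.1 m, then the turn about the tool's z normalised to -1 to 1, where 1 is 45 degrees. A call has 1 to 5 rows; each row is the pose to reach, as a shift and turn from the pose commanded when the call began, along the tool's axes at that moment; what a row does not reach only later rows make up. A row lasts 1/8 s, in which the tool goes at most 62.5 mm and 10.7 degrees, less where a joint would pass 70% of its speed; a pose out of reach is approached as far as the arm can. A call with a number of a shift or a turn outside -1 to 1 is refused whole. A call with a gripper value outside its range is refused whole. The fingers move at their own pace and stop on an object; "squeeze" is the grip in N (left out, the last holds). Time passes only in rows, so rows that repeat a pose let the fingers close. It gives the time, the measured TCP pose, the force and the opening at its end, in the units of the state.
- arm.state(): the state, without advancing time (a new reading comes with each control period).
- cams.read_camera(name): name is "scene" or "top"; returns a dict with "img" (420x560x3 uint8, red, green, blue), "camera_matrix" (3x3 intrinsics, pixels), "dist_coeffs" ([k1, k2, p1, p2, k3] as OpenCV has them; the pictures are not rectified), "extrinsics" (4x4, takes a point from world to camera coordinates). Camera axes: x right, y up, looking along -z (the intrinsics and any distortion apply to the point x, -y, -z); pixel columns grow to the right and rows downward; lengths in m; the calibration is good to about 2 mm. A picture is of the moment at which its call begins. There is no depth.
- arm.finish_job(): hands the job in, once; it reports no verdict.
The state is a dict: "time": time; "joints": joint angles; "dq": joint speeds; "effort": joint torques, N m; "tool_pos": TCP position; "eef_rot": TCP orientation; "wrist_force": force on the tool from outside, world axes, zero at the start; "wrist_torque": the same for the moment, N m; "width": opening from 0.0 (shut) to 1.0 (fully open).
Only numpy, scipy, OpenCV 4.12 (cv2) and the standard library are available. Lean on these libraries where they do the work, as an engineer would, in place of code of your own. Each camera call takes 0.05 s, during which the arm holds its last target. There are 200 camera calls.

TASK

One of the two objectives in the docking block is covered by an aluminium guard sleeve, which holds it by a bayonet and will pull it along if it is simply lifted. Turn the guard anticlockwise (seen from above) until its slots line up with the objective's pins, lift it straight off so that the objective stays down in its pocket, and stand the guard upright in the steel tray, without dropping it. Leave the other objective and everything else on the bench where it is.

Things in the scene. Friction and masses are not known exactly. Their poses are not given: they have to be found in the camera images.
- guard: Aluminium guard sleeve: open-ended tube, 56 mm outside, 49 mm inside diameter, 76 mm tall, 0.13 kg. Origin: centre of its lower edge, z up. It stands on the objective's foot, around it, with about 2.5 mm play to each side. Smooth outside, free to grip from 25 mm above the lower edge up. The objective's pins lie in its slots, so it catches after 1.5 mm of lift until turned.
- guard_slot (a point): Middle of one of the guard's two opposite L-slots' entries, on its own +x side, 12 mm above its lower edge, 26 mm off its axis (the other entry is at -x). Entry: 16 mm wide, open downwards. From it a run (7.5 to 16.5 mm above the lower edge) goes anticlockwise seen from above; at the start the pins lie there, 0.6 to 1.15 rad on. A pin may be 0.18 rad off the entry's middle and still pass.
- guard_rim (a point): Centre of the guard's upper rim, 76 mm above its lower edge. Two notches in the rim, 9 mm wide and 6 mm deep, stand exactly above the two slot entries. Turning the guard anticlockwise by 0.6 to 1.15 rad brings notches and entries to the pins; 0.19 rad beyond the middle the pins meet a hard stop: if it is reached, turn back about 0.15 rad before lifting, or the pins bind.
- objective: The objective inside the guard, on a square dark steel foot 70 x 70 x 14 mm, 78 mm tall in all, 0.45 kg. Origin: centre of the foot's underside. The guard's lower edge rests on the foot, 14 mm above this. Collar 44 mm, barrel 36 mm, nose 22 mm in diameter. The foot sits loosely in its pocket, which keeps it from turning; only its weight holds it down.
- pin (a point): Outer end of one of the objective's two opposite steel pins, 6 mm thick, along its own +x (the other along -x), towards the middles of two opposite sides of the foot: 35 mm from its axis, 26 mm above its underside, 7 mm out of the guard.
- bare_objective: A like objective without guard (nose 26 mm) in the other pocket of the block: leave it alone. Same size, origin and axes.
- dock: Grey docking block fixed to the bench, 110 mm (x) x 235 mm (y) x 14 mm, origin at the centre of its underside. Two square pockets 72.5 mm wide and 8 mm deep (floor 6 mm above the underside), centred 62.5 mm to either side of the origin along y. Which pocket has the guarded objective varies.
- tray: Square open steel tray fixed to the bench, 150 x 150 mm, 14 mm high, walls and floor 3 mm, empty. Origin: centre of its underside; inner floor 3 mm above it.
- bottle: Bystander: amber dropper bottle, 34 mm diameter, 75 mm tall. Origin at the underside's centre.
- eyepiece1: Bystander: black eyepiece, 42 mm diameter, 50 mm tall. Origin at the underside's centre.
- eyepiece2: Bystander: a second black eyepiece, same size.
- slide_box: Bystander: white slide box, 90 x 170 x 30 mm. Origin at the underside's centre.
- petri_dish: Bystander: closed clear dish, 94 mm diameter, 16 mm tall.
- screwdriver: Bystander: screwdriver lying on the bench, 150 mm long.
- dust_cap: Bystander: black round dust cap, 60 mm diameter, 18 mm tall.

How it is judged:
On the way, in this order (a step that is already met when the one before it is completed fails the run):
1. the guard is turned so that its slots line up with the pins, still down on the objective (angle between the x axis of guard and the x axis of objective, either way round below 0.26 rad and z of guard in the frame of objective below 0.022 m), for 0.1 s.
2. the guard is clear above the objective, which stays in its pocket (z of guard in the frame of objective above 0.08 m and z of objective in the frame of dock below 0.009 m and angle between objective's own z axis and vertical below 0.05 rad), for 0.1 s.
At the end, for the whole second after the job is handed in: The guard stands upright (its +z within 0.06 rad of vertical) and at rest wholly inside the tray (axis within 45 mm of the tray's centre along both sides, lower edge within 4 mm of its floor); the objective sits upright and at rest in its pocket (underside within 3 mm of the pocket floor) (z of objective in the frame of dock below 0.009 m and angle between objective's own z axis and vertical below 0.05 rad and x of guard in the frame of tray between -0.045 and 0.045 m and y of guard in the frame of tray between -0.045 and 0.045 m and z of guard in the frame of tray below 0.007 m and angle between guard's own z axis and vertical below 0.06 rad and linear speed of each of guard, objective below 0.02 m/s and horizontal distance between objective and dock below 0.068 m); the robot touches nothing.
It fails at once if the guarded objective is lifted more than 6 mm from its pocket floor or tipped (z of objective in the frame of dock above 0.012 m or angle between objective's own z axis and vertical above 0.2 rad).
It fails at once if the guard is let go over the tray, more than 15 mm above its floor (contact force between the fingers and guard below 0.01 N and z of guard in the frame of tray above 0.018 m and horizontal distance between guard and tray below 0.1 m).
It fails at once if the other objective is moved by more than 10 mm (distance of bare_objective from where it was at the start of the episode above 0.01 m).
It fails at once if another thing on the bench is moved by more than 30 mm (distance of any of bottle, eyepiece1, eyepiece2, slide_box, petri_dish, screwdriver, dust_cap from where it was at the start of the episode above 0.03 m).
It also fails if it takes over 43 s, if anything falls off the work surface, if the arm or the gripper's body presses on something with over 40 N, if the wrist force passes 120 N, or if a joint passes its speed limit or range.

## Working session

There is one attempt and no reset: what is moved stays moved. The work goes in short steps, Python scripts to look and compute and a tool call to move; the robot and the scene stay as the last step left them, time stands still between calls to the robot, and variables do not carry over. Pictures are saved under pics/ and viewed, on a budget of 10 in all, crops included, one or two more only if the job needs it, and the job is handed in when it is done.

Besides the shell and the picture viewer there is one more tool, called after ">>>" by a JSON object that holds its "op" and its "data", one argument or row to a line. step_arm: Moves the arm, as the interface text tells. Its arguments: {"type":"object","properties":{"steps":{"type":"array","items":{"type":"array","items":{"type":"number"}}},"squeeze":{"type":"number"}},"required":["steps"]}

```bash
mkdir -p pics; cat > h.py <<'E'
import numpy as np, cv2
from workcell import arm, cams
def ray(c,uv):
    K=np.array(c["camera_matrix"]);d=np.array(c["dist_coeffs"]);E=np.array(c["extrinsics"])
    p=cv2.undistortPoints(np.array([[uv]],float),K,d)[0,0]
    R=E[:3,:3];o=-R.T@E[:3,3]
    return o,R.T@np.array([p[0],-p[1],-1])
def onz(c,uv,z):
    o,v=ray(c,uv);return (o+v*(z-o[2])/v[2])
def proj(c,P):
    K=np.array(c["camera_matrix"]);d=np.array(c["dist_coeffs"]);E=np.array(c["extrinsics"])
    q=E[:3,:3]@np.array(P,float)+E[:3,3]
    return cv2.projectPoints(np.array([[q[0],-q[1],-q[2]]]),np.zeros(3),np.zeros(3),K,d)[0][0,0]
def shot(n,f):
    c=cams.read_camera(n);cv2.imwrite(f,c["img"][:,:,::-1]);return c
E
python3 - <<'E'
from h import *
import pickle
for n in("scene","top"):
    c=shot(n,f"pics/{n}0.png");pickle.dump(c,open(n+"0.pkl","wb"))
    print(n,ray(c,(280,210)),c["camera_matrix"][0])
a=cv2.imread("pics/scene0.png");b=cv2.imread("pics/top0.png")
print(arm.state(),arm.tip_reach)
E
```

```text
scene (array([ 1.0523878 , -0.69763498,  0.98066717]), array([-0.41707727,  0.56697944, -0.71047463])) [504.43128982   0.         275.92234517]
top (array([ 3.94881720e-01, -1.33830254e-03,  1.56072348e+00]), array([ 0.08465673, -0.03036173, -0.99608219])) [487.45921964   0.         272.0424407 ]
{'time': 0.1, 'joints': array([-1.34462364e+00,  2.59145478e-01,  2.08409181e-02,  1.33369510e+00,
       -3.39428155e-05,  1.41818870e+00]), 'dq': array([-0.00131531, -0.00340581,  0.00236971,  0.00111398,  0.00040446,
        0.00031461]), 'effort': array([ 2.73682956e-03, -5.56697023e+01,  3.45068228e+01,  1.16535809e-02,
       -1.23969385e-04,  3.14343602e-06]), 'tool_pos': array([ 0.20331151, -0.51078532,  0.23872269]), 'eef_rot': array([-3.14039815e+00, -1.49377024e-04,  3.78780240e-01]), 'wrist_force': array([-0.50588549,  0.19857509, -0.13696408]), 'wrist_torque': array([-0.00262925,  0.02756619, -0.0056317 ]), 'width': 0.9983202107971775} 0.008
```

View pics/top0.png

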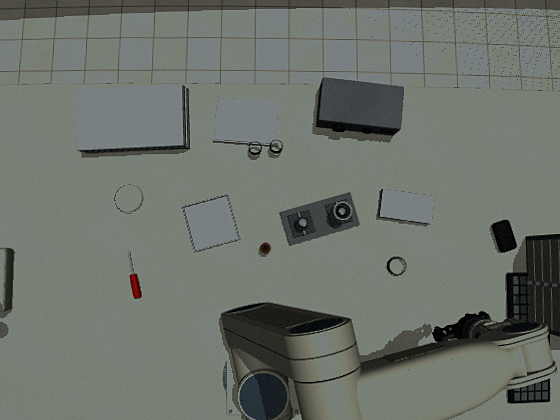

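View pics/scene0.png

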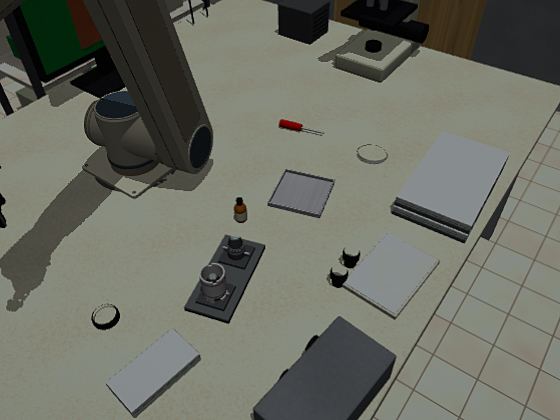

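The top view shows the dock around (320,217), with the guarded objective at (341,211) and the bare one at (301,223). The tray is at (211,222) and the bottle at (265,248). In the scene view the guard's rim is near (212,270). Next I'll crop in close on both views.

```bash
python3 - <<'E'
from h import *
import pickle
s=pickle.load(open("scene0.pkl","rb"));t=pickle.load(open("top0.pkl","rb"))
def crop(c,x,y,w,h,k):
    i=c["img"][y:y+h,x:x+w,::-1];i=cv2.resize(i,None,fx=k,fy=k,interpolation=cv2.INTER_CUBIC);return cv2.convertScaleAbs(i,alpha=1.6)
A=crop(t,320,190,45,45,8);B=crop(s,185,250,60,60,6)
cv2.imwrite("pics/c1.png",np.hstack([A,B]))
g=t["img"].mean(2)
# dock contour
m=((g>40)&(g<115)).astype(np.uint8); m[:, :270]=0;m[:,370:]=0;m[:180]=0;m[255:]=0
m=cv2.morphologyEx(m,cv2.MORPH_CLOSE,np.ones((5,5)))
cs=max(cv2.findContours(m,0,1)[0],key=cv2.contourArea)
r=cv2.minAreaRect(cs);bx=cv2.boxPoints(r);P=np.array([onz(t,p,.014)[:2] for p in bx])
print("dock",r,P,P.mean(0),np.linalg.norm(P[0]-P[1]),np.linalg.norm(P[1]-P[2]))
# tray
sub=g[185:260,175:248];print("bench g",g[270,300],"tray",g[222,211])
m=(g<105).astype(np.uint8);n=np.zeros_like(m);n[185:260,175:246]=m[185:260,175:246]
n=cv2.morphologyEx(n,cv2.MORPH_CLOSE,np.ones((3,3)))
cs=max(cv2.findContours(n,0,1)[0],key=lambda q:cv2.minAreaRect(q)[1][0])
r=cv2.minAreaRect(cs);P=np.array([onz(t,p,.014)[:2] for p in cv2.boxPoints(r)])
print("tray",r,P.mean(0),P,np.linalg.norm(P[0]-P[1]),np.linalg.norm(P[1]-P[2]))
E
```

```text
dock ((318.92449951171875, 218.73583984375), (36.263179779052734, 75.82302856445312), 74.05460357666016) [[ 0.52078111 -0.04052347]
 [ 0.5898798  -0.27427603]
 [ 0.47805744 -0.30559841]
 [ 0.41023958 -0.0728133 ]] [ 0.49973948 -0.1733028 ] 0.24375169340582442 0.11612635225368681
bench g 118.0 tray 125.33333333333333
tray ((210.8280792236328, 222.881103515625), (48.497074127197266, 48.443546295166016), 74.47589111328125) [0.48366335 0.17112309] [[0.53639418 0.26721961]
 [0.57924643 0.11892506]
 [0.43065424 0.07558244]
 [0.38835854 0.22276525]] 0.1543618786735207 0.15478443455979274
```

View pics/c1.png

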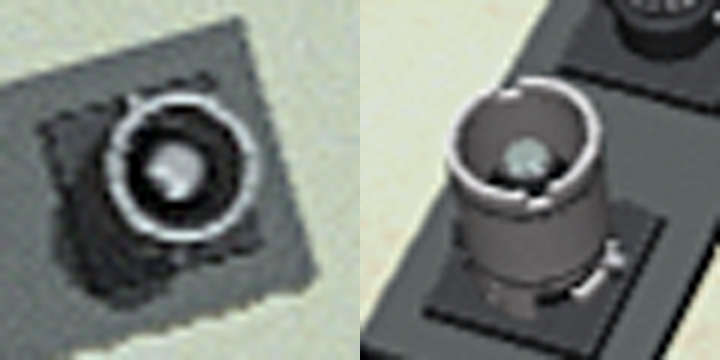

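The crop shows the guard ring centred near top pixel (342.8,210.8). In the scene view the rim notches are near (210,265.5) and (214.5,283.3), and one pin end is near (227.5,293). The bright slot run sits between the front notch and that pin.

```bash
python3 - <<'E'
from h import *
import pickle
s=pickle.load(open("scene0.pkl","rb"));t=pickle.load(open("top0.pkl","rb"))
g=t["img"].astype(float).mean(2);
m=(g>110).astype(np.uint8);n=np.zeros_like(m);n[199:223,331:355]=m[199:223,331:355]
n[:]=0; yy,xx=np.mgrid[:420,:560]; d=np.hypot(xx-342.5,yy-210.5); n[(d<11)&(d>6)&(m>0)]=1
p=np.argwhere(n)[:,::-1].astype(np.float32);(cx,cy),_,_=cv2.fitEllipse(p)
C=onz(t,(cx,cy),.096);print("rim centre top",(cx,cy),C, [np.hypot(*(p-[cx,cy]).T).mean()])
N=[onz(s,q,.096) for q in((209.6,265.2),(214.2,283.0))]
print("notches",N,"mid",(N[0]+N[1])/2,"dist",np.linalg.norm(N[0]-N[1]),"ang",np.degrees(np.arctan2(*(N[1]-N[0])[1::-1])))
pin=onz(s,(227.2,292.7),.032);v=pin[:2]-C[:2];print("pin",pin,np.linalg.norm(v),np.degrees(np.arctan2(v[1],v[0])))
v=N[1][:2]-C[:2];print("front notch ang",np.degrees(np.arctan2(v[1],v[0])),np.linalg.norm(v))
a=np.array([.5553,-.2899])-np.array([.4655,-.0567]);print("dock long ang",np.degrees(np.arctan2(a[1],a[0])))
for q in((336.4,202),(342,221.6)):
    w=onz(t,q,.032);print("top pin",w,np.degrees(np.arctan2(*(w-C)[1::-1])))
u=a/np.linalg.norm(a);print("pocket pred",np.array([.4997,-.1733])+.0625*u)
E
```

```text
rim centre top (342.2429504394531, 210.36383056640625) [ 0.51989231 -0.23454164  0.096     ] [np.float64(8.714307731908722)]
notches [array([ 0.50511653, -0.22296214,  0.096     ]), array([ 0.54577646, -0.25431849,  0.096     ])] mid [ 0.52544649 -0.23864031  0.096     ] dist 0.05134637981916951 ang -37.638890982388254
pin [ 0.55143408 -0.22586802  0.032     ] 0.03271261710386468 15.375620515528208
front notch ang -37.38172557631612 0.032574731496018756
dock long ang -68.93944292303753
top pin [ 0.55174619 -0.22628041  0.032     ] 14.539192577423062
top pin [ 0.48978438 -0.24379545  0.032     ] -162.9149440795696
pocket pred [ 0.52215965 -0.23162507]
```

>>> {"op": "step_arm", "data": {
  "steps": [
    [-1,0.5,-0.17,0,0],
    [-1,1,-0.345,0,0],
    [-1,1,-0.345,0,0]
  ]
}}

```text
time: 0.48
tool_pos: [0.2855, -0.4397, 0.2393]
eef_rot: [-3.141, -0.0, 0.383]
wrist_force: [0.2, -0.8, 0.2]
width: 0.998
```

>>> {"op": "step_arm", "data": {
  "steps": [
    [-1,0.5,-0.17,0,0],
    [-1,1,-0.345,0,0],
    [-1,1,-0.345,0,0]
  ]
}}

```text
time: 0.85
tool_pos: [0.3652, -0.3714, 0.2391]
eef_rot: [-3.141, -0.0, 0.382]
wrist_force: [-0.7, -0.8, 0.3]
width: 0.998
```

>>> {"op": "step_arm", "data": {
  "steps": [
    [-1,0.5,-0.17,0,0],
    [-1,1,-0.345,0,0],
    [-1,1,-0.345,0,0]
  ]
}}

```text
time: 1.23
tool_pos: [0.4451, -0.3029, 0.2389]
eef_rot: [-3.141, 0.0, 0.382]
wrist_force: [-0.9, -0.2, -0.1]
width: 0.998
```

>>> {"op": "step_arm", "data": {
  "steps": [
    [-1,0.5,-0.17,0.2,0],
    [-1,1,-0.345,0.4,0],
    [-1,1,-0.345,0.4,0],
    [-1,1,-0.345,0.4,0]
  ]
}}

```text
time: 1.72
tool_pos: [0.5234, -0.2361, 0.1992]
eef_rot: [-3.142, 0.001, 0.378]
wrist_force: [0.3, -1.3, 0.2]
width: 0.995
```

>>> {"op": "step_arm", "data": {
  "steps": [
    [-1,0,0,0.3,0],
    [-1,0,0,0.7,0],
    [-1,0,0,0.75,0],
    [-1,0,0,0.75,0]
  ]
}}

```text
time: 2.22
tool_pos: [0.5238, -0.2361, 0.1254]
eef_rot: [3.141, -0.0, 0.377]
wrist_force: [0.7, -0.5, 0.1]
width: 0.996
```

```bash
python3 - <<'E'
from h import *
s=shot("scene","pics/s1.png");t=shot("top","pics/t1.png")
st=arm.state();print(st["tool_pos"],st["eef_rot"])
def crop(c,x,y,w,h,k):
    i=c["img"][y:y+h,x:x+w,::-1];return cv2.convertScaleAbs(cv2.resize(i,None,fx=k,fy=k,interpolation=cv2.INTER_CUBIC),alpha=1.6)
x=st["tool_pos"]
print("tcp px",proj(s,x),"at rim z",proj(s,[x[0],x[1],.096]),proj(t,x))
cv2.imwrite("pics/c2.png",np.hstack([crop(s,165,220,90,90,6),crop(t,320,190,45,90,6)]))
E
```

```text
[ 0.5244601  -0.23591644  0.12609639] [ 3.13938113e+00 -1.46916132e-03  3.78001267e-01]
tcp px [210.82838827 264.40078946] at rim z [212.33880261 272.94859363] [344.29715043 207.98501791]
```

View pics/c2.png

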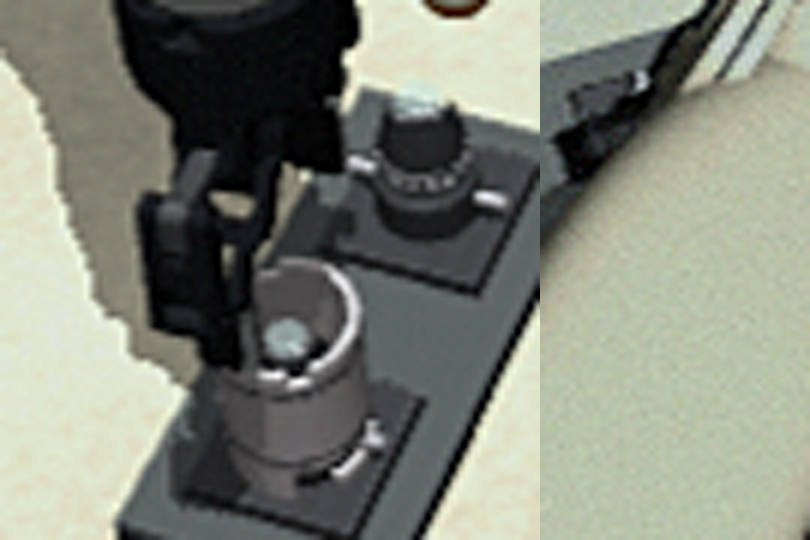

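The left crop shows the visible finger straddling the near side of the rim. The original rim centre, about (212.1,273.2), agrees with the projected TCP at (212.3,272.9), so I'll descend and grip gently.

>>> {"op": "step_arm", "data": {
  "steps": [
    [-1,-0.012,-0.01,0.25,0],
    [-1,-0.012,-0.01,0.5,0],
    [-1,-0.012,-0.01,0.65,0],
    [-1,-0.012,-0.01,0.65,0]
  ]
}}

```text
time: 2.82
tool_pos: [0.5224, -0.2344, 0.0592]
eef_rot: [-3.141, 0.0, 0.379]
wrist_force: [-0.2, -0.7, 1.1]
width: 1.003
```

>>> {"op": "step_arm", "data": {
  "steps": [
    [0,0,0,0,0],
    [0.2,0,0,0,0],
    [0.4,0,0,0,0],
    [1,0,0,0,0],
    [1,0,0,0,0]
  ],
  "squeeze": 25
}}

```text
time: 3.45
tool_pos: [0.5231, -0.2347, 0.0605]
eef_rot: [3.14, -0.001, 0.379]
wrist_force: [0.0, -0.2, 5.8]
width: 0.651
```

>>> {"op": "step_arm", "data": {
  "steps": [
    [1,0,0,0,0],
    [1,0,0,0,0],
    [1,0,0,0,0]
  ]
}}

```text
time: 3.82
tool_pos: [0.5231, -0.2347, 0.0605]
eef_rot: [3.14, -0.001, 0.379]
wrist_force: [-0.5, 1.0, 5.8]
width: 0.65
```

Gripped: the opening is 55 mm, about the guard's diameter. Now I'll turn it anticlockwise, which is negative about the downward tool z.

>>> {"op": "step_arm", "data": {
  "steps": [
    [1,0,0,0,-0.15],
    [1,0,0,0,-0.35],
    [1,0,0,0,-0.55],
    [1,0,0,0,-0.75],
    [1,0,0,0,-0.75]
  ]
}}

```text
time: 4.45
tool_pos: [0.5232, -0.2347, 0.0605]
eef_rot: [3.139, -0.0, 0.97]
wrist_force: [0.2, -0.1, 4.7]
width: 0.654
```

>>> {"op": "step_arm", "data": {
  "steps": [
    [1,0,0,0,-0.1],
    [1,0,0,0,-0.2],
    [1,0,0,0,-0.3],
    [1,0,0,0,-0.4],
    [1,0,0,0,-0.4]
  ]
}}

```text
time: 5.08
tool_pos: [0.5232, -0.2347, 0.0605]
eef_rot: [3.139, 0.001, 1.283]
wrist_force: [0.6, 0.8, 5.3]
width: 0.655
```

```bash
python3 - <<'E'
from h import *
s=shot("scene","pics/s2.png");t=shot("top","pics/t2.png")
st=arm.state();print(st["tool_pos"],st["eef_rot"],st["wrist_force"],st["wrist_torque"],st["width"])
i=s["img"][240:310,175:265,::-1];cv2.imwrite("pics/c3.png",cv2.convertScaleAbs(cv2.resize(i,None,fx=8,fy=8,interpolation=cv2.INTER_CUBIC),alpha=1.7))
E
```

```text
[ 0.52316325 -0.23470934  0.06046873] [3.13948060e+00 5.18461294e-04 1.28223592e+00] [-0.22432126  0.2992183   6.59385416] [0.15068492 0.14346095 0.0593111 ] 0.6497533980790086
```

View pics/c3.png

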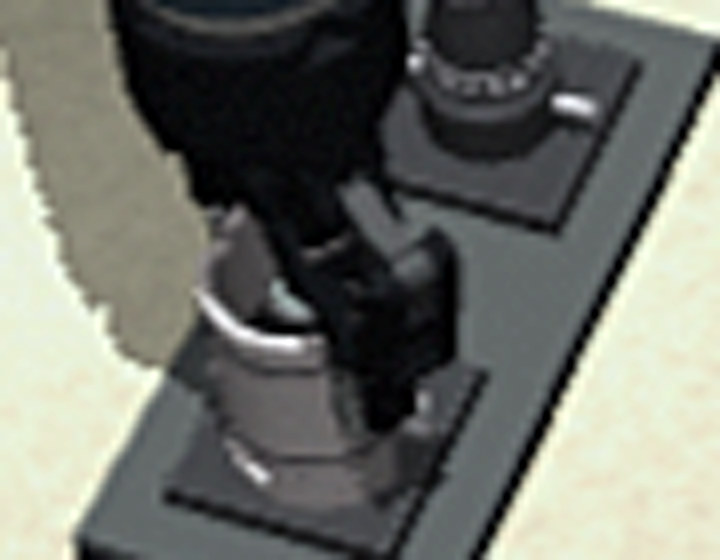

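The finger hides the notch above the pin at (425,405). The guard has turned 0.90 rad against the 0.93 measured, with little torque and no stop felt. I'll turn another 1.5° and then test with a 4 mm lift while watching the force.

>>> {"op": "step_arm", "data": {
  "steps": [
    [1,0,0,0,-0.03],
    [1,0,0,0,-0.03],
    [1,0,0,-0.01,-0.03],
    [1,0,0,-0.02,-0.03],
    [1,0,0,-0.02,-0.03]
  ]
}}

```text
time: 5.8
tool_pos: [0.5225, -0.2344, 0.0612]
eef_rot: [-3.141, -0.0, 1.306]
wrist_force: [-1.0, 0.7, -1.9]
width: 0.65
```

>>> {"op": "step_arm", "data": {
  "steps": [
    [1,0,0,-0.01,0],
    [1,0,0,-0.02,0],
    [1,0,0,-0.02,0],
    [1,0,0,-0.02,0]
  ]
}}

```text
time: 6.3
tool_pos: [0.5225, -0.2344, 0.0633]
eef_rot: [-3.142, -0.0, 1.306]
wrist_force: [0.2, 0.1, -1.3]
width: 0.65
```

```bash
python3 - <<'E'
from h import *
for k in range(3):
    cams.read_camera("top");st=arm.state();print(st["tool_pos"],st["eef_rot"],st["wrist_force"],st["wrist_torque"],st["width"])
E
```

```text
[ 0.52248472 -0.23437933  0.06326707] [-3.14153838e+00 -7.21176737e-06  1.30553471e+00] [-0.47874133  0.48251173 -1.18272898] [0.06622628 0.00401644 0.04370369] 0.6521148880789144
[ 0.52250817 -0.23437696  0.06324902] [-3.14154729e+00 -5.67266586e-06  1.30555757e+00] [ 0.74653355 -0.37276512 -1.7297931 ] [-0.02760487  0.02417745  0.00353726] 0.6509435510170035
[ 0.52250581 -0.23435589  0.06325034] [-3.14154783e+00 -3.76431092e-05  1.30559341e+00] [ 0.18108757 -1.31196253 -0.93738213] [-0.00767866  0.00454144 -0.0197821 ] 0.6537644451794881
```

The force is −1.3 N, the guard's own weight, so nothing is catching. I'll keep lifting in small steps.

>>> {"op": "step_arm", "data": {
  "steps": [
    [1,0,0,-0.01,0],
    [1,0,0,-0.02,0],
    [1,0,0,-0.02,0]
  ]
}}

```text
time: 6.82
tool_pos: [0.5226, -0.2344, 0.0654]
eef_rot: [3.141, 0.0, 1.306]
wrist_force: [0.0, 0.7, -1.4]
width: 0.653
```

>>> {"op": "step_arm", "data": {
  "steps": [
    [1,0,0,-0.01,0],
    [1,0,0,-0.02,0],
    [1,0,0,-0.02,0]
  ]
}}

```text
time: 7.2
tool_pos: [0.5226, -0.2344, 0.0674]
eef_rot: [3.141, 0.0, 1.306]
wrist_force: [-0.3, -0.2, -1.1]
width: 0.652
```

Lifted about 7 mm with only the guard's weight, so it is free. Now I'll lift it straight up.

>>> {"op": "step_arm", "data": {
  "steps": [
    [1,0,0,-0.1,0],
    [1,0,0,-0.2,0],
    [1,0,0,-0.35,0],
    [1,0,0,-0.5,0],
    [1,0,0,-0.5,0]
  ]
}}

```text
time: 7.82
tool_pos: [0.5232, -0.2348, 0.119]
eef_rot: [3.139, 0.001, 1.306]
wrist_force: [-0.4, -0.4, -1.7]
width: 0.651
```

>>> {"op": "step_arm", "data": {
  "steps": [
    [1,0,0,-0.2,0],
    [1,0,0,-0.4,0],
    [1,0,0,-0.65,0],
    [1,0,0,-0.65,0]
  ]
}}

```text
time: 8.32
tool_pos: [0.5231, -0.2348, 0.1834]
eef_rot: [3.139, 0.001, 1.306]
wrist_force: [-0.1, -0.4, -2.4]
width: 0.654
```

```bash
python3 - <<'E'
from h import *
s=shot("scene","pics/s3.png");t=cams.read_camera("top")
st=arm.state();x=st["tool_pos"];print(x,st["eef_rot"],st["wrist_force"],st["width"])
i=s["img"][170:310,160:300,::-1];cv2.imwrite("pics/c4.png",cv2.convertScaleAbs(cv2.resize(i,None,fx=4,fy=4,interpolation=cv2.INTER_CUBIC),alpha=1.6))
# tray in the scene view, for cross-check
P=np.array([onz(s,q,.014)[:2] for q in((288.5,170),(334.5,177.5),(319,216),(268.5,205.5))]);print("tray scene",P.mean(0),P)
b=st["eef_rot"][2];d=np.array([.483,.171])-x[:2]
print("tray shift tool",d@[np.cos(b),np.sin(b)],d@[np.sin(b),-np.cos(b)])
E
```

```text
[ 0.5222701  -0.23423154  0.1813401 ] [-3.14084356e+00 -2.35881073e-04  1.30560112e+00] [ 0.2126621   0.46875916 -1.15835929] 0.6532493524165234
tray scene [0.49462753 0.16913798] [[0.40946659 0.22175662]
 [0.53674021 0.2699898 ]
 [0.58311118 0.11491364]
 [0.44919212 0.06989185]]
tray shift tool 0.3807725958413223 -0.14410750968287558
```

View pics/c4.png

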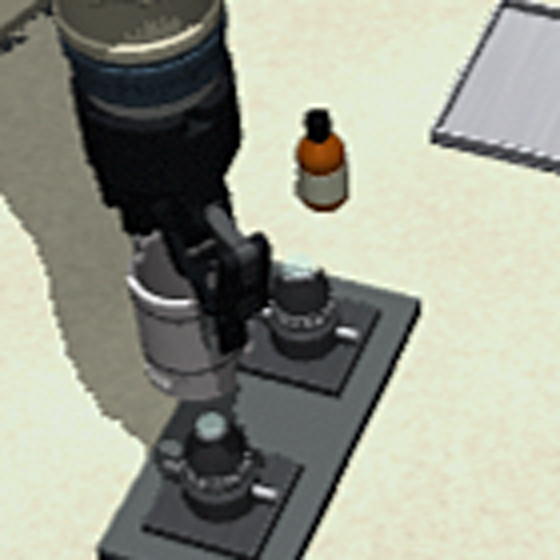

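The guard is clear, and the objective sits upright in its pocket at crop (220,460). Now I'll carry the guard to the tray.

>>> {"op": "step_arm", "data": {
  "steps": [
    [1,0.2,-0.08,0,0],
    [1,0.45,-0.17,0,0],
    [1,0.7,-0.26,0,0],
    [1,0.95,-0.36,0,0]
  ]
}}

```text
time: 8.93
tool_pos: [0.5118, -0.1313, 0.1812]
eef_rot: [-3.14, -0.001, 1.306]
wrist_force: [1.4, 0.5, -1.3]
width: 0.652
```

>>> {"op": "step_arm", "data": {
  "steps": [
    [1,0.25,-0.09,0,0],
    [1,0.5,-0.18,0,0],
    [1,0.75,-0.27,0,0],
    [1,0.95,-0.36,0,0]
  ]
}}

```text
time: 9.43
tool_pos: [0.5017, -0.0302, 0.1813]
eef_rot: [-3.14, -0.0, 1.306]
wrist_force: [-0.0, -0.0, -1.2]
width: 0.648
```

>>> {"op": "step_arm", "data": {
  "steps": [
    [1,0.25,-0.09,0,0],
    [1,0.5,-0.18,0,0],
    [1,0.75,-0.27,0,0],
    [1,0.95,-0.36,0,0]
  ]
}}

```text
time: 9.93
tool_pos: [0.4917, 0.0707, 0.1813]
eef_rot: [-3.14, 0.0, 1.306]
wrist_force: [-0.4, -0.3, -1.7]
width: 0.648
```

>>> {"op": "step_arm", "data": {
  "steps": [
    [1,0.25,-0.09,0,0],
    [1,0.5,-0.18,0,0],
    [1,0.75,-0.27,0,0],
    [1,0.95,-0.36,0,0],
    [1,0.95,-0.36,0,0]
  ]
}}

```text
time: 10.55
tool_pos: [0.4817, 0.1716, 0.1814]
eef_rot: [-3.14, 0.0, 1.308]
wrist_force: [-0.1, -0.4, -1.7]
width: 0.655
```

>>> {"op": "step_arm", "data": {
  "steps": [
    [1,0,0,0.2,0],
    [1,0,0,0.4,0],
    [1,0,0,0.6,0],
    [1,0,0,0.8,0],
    [1,0,0,0.9,0]
  ]
}}

```text
time: 11.18
tool_pos: [0.4822, 0.1696, 0.091]
eef_rot: [-3.14, 0.001, 1.305]
wrist_force: [-0.5, 0.5, -1.3]
width: 0.657
```

>>> {"op": "step_arm", "data": {
  "steps": [
    [1,0,0,0.15,0],
    [1,0,0,0.25,0],
    [1,0,0,0.35,0],
    [1,0,0,0.35,0],
    [1,0,0,0.35,0]
  ]
}}

```text
time: 11.8
tool_pos: [0.4834, 0.1701, 0.0575]
eef_rot: [3.141, -0.0, 1.306]
wrist_force: [0.2, -0.2, -0.1]
width: 0.653
```

```bash
python3 - <<'E'
from h import *
s=shot("scene","pics/s4.png")
st=arm.state();x=st["tool_pos"];print(x,st["eef_rot"],st["wrist_force"],st["width"])
i=s["img"][130:250,220:380,::-1];cv2.imwrite("pics/c5.png",cv2.convertScaleAbs(cv2.resize(i,None,fx=4,fy=4,interpolation=cv2.INTER_CUBIC),alpha=1.6))
E
```

```text
[0.48344814 0.17013919 0.05767721] [ 3.14094664e+00 -2.84327265e-04  1.30560192e+00] [ 0.37040637 -0.02026697 -0.64126317] 0.6477348131027202
```

View pics/c5.png

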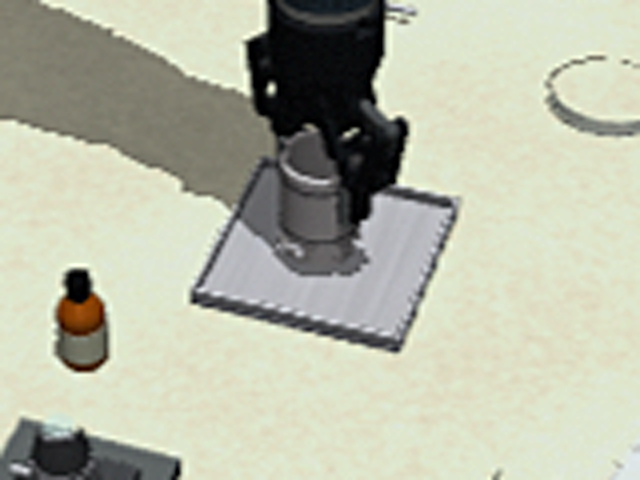

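The guard hangs over the tray's middle: its lower edge is near crop (320,262) and the tray centre near (325,253). I'll lower it until it touches the floor.

>>> {"op": "step_arm", "data": {
  "steps": [
    [1,0,0,0.04,0],
    [1,0,0,0.08,0],
    [1,0,0,0.11,0],
    [1,0,0,0.11,0],
    [1,0,0,0.11,0]
  ]
}}

```text
time: 12.48
tool_pos: [0.4832, 0.1701, 0.0463]
eef_rot: [-3.142, -0.0, 1.306]
wrist_force: [-0.4, 0.6, -1.7]
width: 0.654
```

>>> {"op": "step_arm", "data": {
  "steps": [
    [1,0,0,0.01,0],
    [1,0,0,0.02,0],
    [1,0,0,0.02,0],
    [1,0,0,0.02,0]
  ]
}}

```text
time: 12.98
tool_pos: [0.4832, 0.1701, 0.0443]
eef_rot: [-3.142, -0.0, 1.306]
wrist_force: [-0.1, -0.5, -1.4]
width: 0.656
```

>>> {"op": "step_arm", "data": {
  "steps": [
    [1,0,0,0.01,0],
    [1,0,0,0.015,0],
    [1,0,0,0.015,0],
    [1,0,0,0.015,0]
  ]
}}

```text
time: 13.48
tool_pos: [0.4833, 0.1701, 0.0434]
eef_rot: [3.141, -0.0, 1.306]
wrist_force: [-2.1, -0.2, 7.9]
width: 0.654
```

The guard touched the floor at the predicted height. I'll ease the pressure, open, and retreat straight up.

>>> {"op": "step_arm", "data": {
  "steps": [
    [1,0,0,-0.007,0],
    [1,0,0,-0.007,0],
    [-0.4,0,0,-0.007,0],
    [-0.7,0,0,-0.007,0],
    [-1,0,0,-0.007,0]
  ]
}}

```text
time: 14.1
tool_pos: [0.4832, 0.1701, 0.0434]
eef_rot: [-3.142, -0.0, 1.306]
wrist_force: [0.3, 0.0, 0.7]
width: 1.001
```

>>> {"op": "step_arm", "data": {
  "steps": [
    [-1,0,0,0,0],
    [-1,0,0,0,0],
    [-1,0,0,0,0]
  ]
}}

```text
time: 14.48
tool_pos: [0.4832, 0.1701, 0.0435]
eef_rot: [-3.142, 0.0, 1.306]
wrist_force: [0.2, 0.4, 0.2]
width: 1.002
```

>>> {"op": "step_arm", "data": {
  "steps": [
    [-1,0,0,-0.2,0],
    [-1,0,0,-0.5,0],
    [-1,0,0,-0.8,0],
    [-1,0,0,-1,0],
    [-1,0,0,-1,0]
  ]
}}

```text
time: 15.1
tool_pos: [0.4839, 0.1702, 0.1447]
eef_rot: [3.139, -0.001, 1.306]
wrist_force: [-0.1, 0.0, -0.7]
width: 1.001
```

>>> {"op": "step_arm", "data": {
  "steps": [
    [-1,0,0,-0.4,0],
    [-1,0,0,-0.8,0],
    [-1,0,0,-0.8,0]
  ]
}}

```text
time: 15.48
tool_pos: [0.4842, 0.1703, 0.2251]
eef_rot: [3.138, -0.002, 1.306]
wrist_force: [0.2, 0.0, -0.3]
width: 1.001
```

```bash
python3 - <<'E'
from h import *
s=shot("scene","pics/s5.png")
st=arm.state();print(st["time"],st["tool_pos"],st["wrist_force"],st["width"])
i=s["img"][110:330,170:390,::-1];cv2.imwrite("pics/c6.png",cv2.convertScaleAbs(cv2.resize(i,None,fx=2.7,fy=2.7,interpolation=cv2.INTER_CUBIC),alpha=1.6))
E
```

```text
15.525 [0.48345028 0.17012674 0.22340825] [-0.45471794 -0.66506968 -0.52044776] 0.9966578846400672
```

View pics/c6.png

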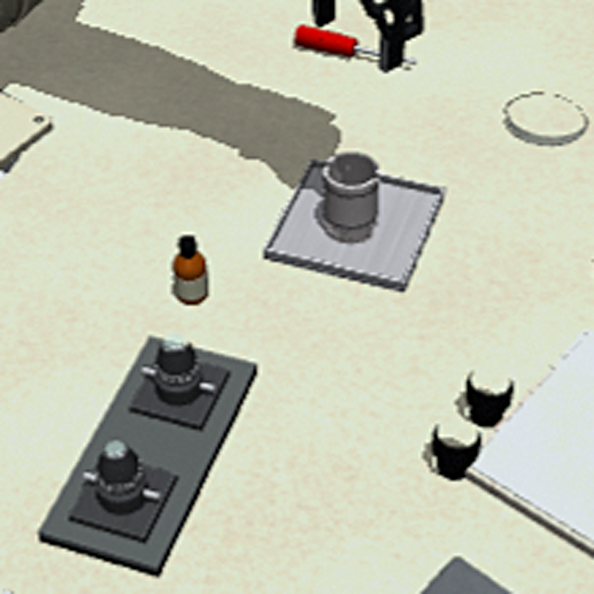

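The guard stands upright near the tray's centre at (350,225). Both objectives sit flat in their pockets, the gripper is clear, and the bystanders in view haven't moved.

```bash
python3 -c "
from workcell import arm
print(arm.finish_job())"
```

```text
the job is handed in; nothing more can be done
None
```

The guard is standing upright in the steel tray, the objective stayed down in its pocket, and I have handed the job in at about 15.5 s of the 43 s allowed. No verdict was reported.

- **Turning:** I gripped the guard and turned it about 0.93 rad anticlockwise, the angle I had measured between notches and pins. I did not reach the hard stop. The finger hid the notch, so I could not see the alignment.
- **Lifting:** I lifted 2–7 mm in small steps first. The wrist showed only about 1.3 N, the guard's own weight, so nothing was catching. I then lifted it straight off.
- **Placing:** I lowered the guard until it touched the tray floor, at the height I had predicted, and only then opened the gripper and backed away upwards.
- **Last checks:** The final picture shows the guard upright near the tray's centre, about 1 cm off at most. Both objectives are flat in their pockets and the gripper is clear. The bystanders in that picture look unmoved; the dust cap and most of the slide box lie outside it.
- **Disagreement:** The two cameras differed by about 5 mm on the guard's centre and about 11 mm on the tray's centre in x. I split the difference for the guard and used the top-camera value for the tray; neither caused a problem.

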